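Set the breakout box's channel selector to the plugged channel

ROBOT

A 6-joint arm with a two-finger parallel gripper is mounted at the origin on the work surface. World frame = base frame: x ahead of the robot, y to its left, z up, the work surface at z = 0. Lengths are in m, angles in degrees, forces in N, time in s.
With the tool pointing down it reaches from about 0.4 to 0.825 m from the base axis. Payload 7 kg.
Tool frame: the origin (TCP) lies at the very end of the fingers, on their centre line; the grasp point (between the pads) lies 19 mm behind it (r.hold_point_z is the distance from the TCP to the grasp point, in m); z points along the fingers, y is the direction in which the jaws open and shut (so a half turn about z gives the same grasp; the last joint's range is limited). The gripper opens to 88 mm and grips with 3 to 60 N. Pads are 19 mm wide; open, the fingers measure 130 mm over their backs; the gripper's body (78 mm by 193 mm) begins 47 mm behind the grasp point.
Start: joints at [82.569, 20.546, 0.682, 0, -70.136, -16.507], TCP at [0.274, 0.617, 0.227] pointing down, gripper open.
Joint ranges: [-176.03, 176.03], [-82.01, 121.73], [-58.28, 71.71], [-173.87, 95.51], [-174.79, -0.11], [-173.66, 173.66]. Speed limits (degrees/s): [136.94, 136.94, 172.46, 180, 180, 180].

INTERFACE

Orientations are given as [roll, pitch, yaw] about the fixed x, y, z axes, in that order (R = Rz(yaw) Ry(pitch) Rx(roll)).
In Python, from plant import r gives the robot as it stands. The module is installed in compiled form; this text tells all that it offers.
- The arm moves only by the shell command python3 -m inch 'ROWS' [FORCE]. ROWS is text: rows parted by semicolons, each of 7 numbers parted by spaces: the shift along the tool's x, y, z in m, then the turn, a rotation vector about the tool's x, y, z in rad, then the opening, from 0 (shut) to 1 (fully open). In form: tx ty tz ax ay az jaw; .... A call has 1 to 20 rows; each row shifts and turns the commanded pose from where the row before left it, along the tool's axes as they then stand; what a row does not reach is not made up. A row lasts 1/12 s, in which the tool goes at most 41.7 mm and 7.16 degrees, less where a joint would pass 70% of its speed; a pose out of reach is approached as far as the arm can. A call with a gripper value outside its range is refused whole. The fingers move at their own pace and stop on an object; FORCE is the grip in N (left out, the last holds). Time passes only in rows, so rows that do not move let the fingers close. It gives the time, the measured TCP pose, the force and the opening at its end, in the units of the state.
- r.get_state(): the state, without advancing time (a new reading comes with each control period).
- r.capture(name): name is "scene" or "top" or "wrist"; returns the picture (420x560x3 uint8, red, green, blue); there is no depth.
- r.camera_params(name): a dict with "vfov" (degrees; the focal length in pixels is half the picture's height over the tangent of half this angle, whatever the lens; pixels are square), "cx", "cy" (the principal point, pixels), "R" (3x3) and "t" (3): a world point X has camera coordinates R X + t. Camera axes: x right, y down, z forward; pixel columns grow to the right and rows downward; lengths in m; the calibration is good to about 2 mm. A picture is of the moment at which its call begins: read the wrist's pose just before it. camera_params takes no time and is no camera call; for the wrist camera it gives the pose at the moment of the call.
- r.close_job(): hands the job in, once; it reports no verdict.
Trained networks look in the newest picture that a camera, given by its name, has taken for a name from the list of things; names that differ only in an ending like _2 or _b are one class to them, and where a whole thing is asked for, a point or a joint stands for the part that bears it (a point fixed in the world has none). Each returns a list of dicts, best first, with "p" (0 to 1); they miss things now and then, are a little off and sometimes report something else, mostly with a low value. They report only what shows in the picture. A call takes as long as a camera call.
- r.recognise(target, camera): "xy" ([column, row] in pixels, amid what is visible of it).
The state is a dict: "time_s": time; "joints": joint angles; "qd": joint speeds; "joint_torque": joint torques, N m; "tcp_pos": TCP position; "eef_rot": TCP orientation; "contact_force": force on the tool from outside, world axes, zero at the start; "moment": the same for the moment, N m; "gripper_width": finger opening in m.
Only numpy, scipy, OpenCV 4.12 (cv2) and the standard library are available. Lean on these libraries where they do the work, as an engineer would, in place of code of your own. Each camera call takes 0.05 s, during which the arm holds its last target.

TASK

The channel selector on the breakout box was left between two channels. Lift its wing knob and turn it the shorter way round to the channel whose socket holds the upright test plug, let its nose drop fully home in the index slot there without forcing it against the ring, and only then press the connect button all the way down and let it go. Leave everything else on the box and the bench where it is.

Things in the scene. Friction and masses are not known exactly. Their poses are not given: they have to be found in the camera images.
- case: breakout box fixed to the bench: grey metal case 200 (x) x 280 (y) x 60 mm high, flat panel on top. Origin: centre of its underside; z up. The selector's vertical axis is at (0, 50) mm. Two binding posts 21 mm high at (70, -65) and (70, -95) mm. It does not move.
- axis_foot (a point): point on the panel (z 60 mm) on the selector's axis; axes as the case's. Eight sockets lie round it at 64 mm radius, every 45 degrees from the case's +x: one holds the test plug, the others dust caps 17 mm wide, 6 mm high. The plug is never in the two sockets beside the nose's start.
- ring_top (a point): point on the selector's axis level with the top of the index ring, 9 mm above the panel; axes as the case's. The ring: a fixed steel crown, radii 26 to 37 mm, with eight open slots 7.8 mm wide, one per socket. It was clamped by hand: all slots together may be up to 10 degrees off their sockets, either way, so the slot must be felt for. Over 25 N between nose and ring bruises it.
- wing (a point): point in the selector's grip, on its axis: an upright black wing 14 mm thick, 44 long, 34 high on a round skirt (radius 24). The point is 11 mm below the wing's top, 23 mm above the skirt; z 96 mm when home. x axis along the wing towards the nose, z up. It turns without end both ways and lifts by 12 mm to a stop. A spring and its weight pull it down: 5 N when home, 7 N fully lifted.
- nose (a point): middle of the outer end of the selector's nose, an aluminium bar 5 mm wide, 8 high, level, reaching 40 mm from the axis. z 67 mm home in a slot, 73 mm on top of the ring (so at the start, between two slots). Within about 2 degrees of a slot the spring drops it 6 mm if the grip lets the wing slide down; in a slot it cannot turn until lifted 6 mm.
- plug_top (a point): top centre of the test plug: an upright black ribbed cylinder, 12 mm in diameter, 30 mm high above the panel, fixed in its socket, 64 mm from the selector's axis. It marks the channel to set.
- connect_top (a point): centre of the top of the connect button: black push button, 20 mm in diameter, in a round steel housing 36 mm wide and 12 mm high, on the panel's near right corner. Its top stands 22 mm above the panel (z 82 mm) when free; spring return.
- connect (a joint): travel of the connect button in m: 0 free, 0.006 fully down, which takes 5 N.
- thumbscrew_at (a point): bystander: loose brass knurled thumbscrew, 20 mm wide and 26 mm high, standing on the panel; point at its middle.
- spare_at (a point): bystander: loose spare plug, 15 mm wide and 48 mm long, lying on the panel; point near its middle.
- meter_at (a point): bystander: loose multimeter, 180 x 88 x 46 mm, flat on the bench left of the box; point at its middle.
- flux_at (a point): bystander: small bottle, 40 mm in diameter, 85 mm high, right of the box; point at its middle.
- dish_at (a point): bystander: steel dish 72 mm wide and 22 mm high, right of the box; point at its middle.
- driver_grip (a point): bystander: loose screwdriver 160 mm long, lying right of the box; point at its middle.
- tweezers_at (a point): bystander: loose steel tweezers 120 mm long and 8 mm high, lying left of the box; point at their middle.

How it is judged:
By the outcome, as a careful person would: the job done as asked, in the order asked, and still so for the second after the job is handed in, with the robot touching nothing.
It also fails if it takes over 72 s, if anything falls off the work surface, if the arm or the gripper's body presses on something with over 40 N, if the wrist force passes 120 N, or if a joint passes its speed limit or range.

## Working session

There is one attempt and no reset: what is moved stays moved. The work goes in short steps, Python scripts to look and compute and a shell command to move; the robot and the scene stay as the last step left them, time stands still between calls to the robot, and variables do not carry over. Pictures are saved under pics/ and viewed, and the job is handed in when it is done.

```bash
ls; mkdir -p pics; python3 - <<'E'
from plant import r
import cv2,json
print(r.get_state())
for n in ["scene","top","wrist"]:
    p=r.camera_params(n); im=r.capture(n); cv2.imwrite(f"pics/{n}0.png",im[:,:,::-1])
    print(n,p)
print(r.hold_point_z)
E
```

```text
pics
{'time_s': 0.0, 'joints': array([ 8.25684781e+01,  2.05914923e+01,  6.35077724e-01, -2.09722876e-02,
       -7.01352742e+01, -1.65072054e+01]), 'qd': array([ 0.13749849, -0.00147516,  0.15346922, -0.01503514,  0.00124483,
       -0.07416763]), 'joint_torque': array([-6.58156641e-04, -5.82721889e+01,  2.93062556e+01,  6.99729234e+00,
        6.75067960e-03, -1.48849299e-04]), 'tcp_pos': array([0.27370702, 0.61649426, 0.22562926]), 'eef_rot': array([ 1.79906488e+02, -7.15197098e-03, -2.39458636e+01]), 'contact_force': array([-0.83465182,  0.306966  ,  0.63486841]), 'moment': array([ 0.02328075, -0.02605612, -0.01561923]), 'gripper_width': 0.08774136213429756}
scene {'vfov': 51.55628400566161, 'cx': 278.7275925395505, 'cy': 221.2881594218475, 'R': array([[ 0.79478102,  0.60644528, -0.02339322],
       [ 0.35810626, -0.49974147, -0.78868141],
       [-0.48998269,  0.61845176, -0.61435689]]), 't': array([-0.44127731, -0.10755185,  1.29831953])}
top {'vfov': 46.46790003228388, 'cx': 273.5143206195415, 'cy': 210.83049733687875, 'R': array([[-2.16812994e-03, -9.99968057e-01,  7.69315003e-03],
       [-9.82200084e-01,  6.84505392e-04, -1.87836435e-01],
       [ 1.87825169e-01, -7.96346641e-03, -9.82170193e-01]]), 't': array([0.00939793, 0.54898228, 1.16777019])}
wrist {'vfov': 61.736384465777476, 'cx': 283.75575143317644, 'cy': 213.0900711013611, 'R': array([[-0.40637184, -0.91370694,  0.00124529],
       [-0.88326907,  0.39318269,  0.25542732],
       [-0.23387534,  0.10269854, -0.96682746]]), 't': array([ 0.67442721, -0.03324786,  0.39051253])}
0.0188
```

View pics/scene0.png

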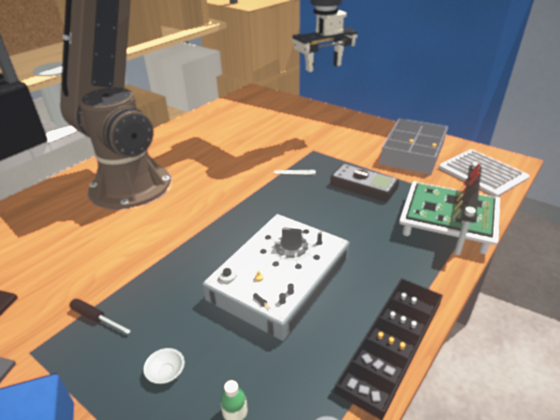

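View pics/top0.png

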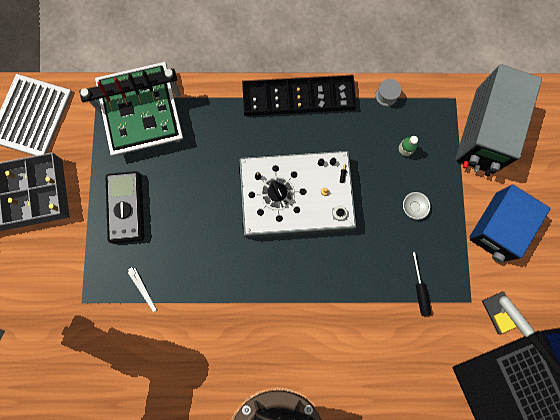

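View pics/wrist0.png

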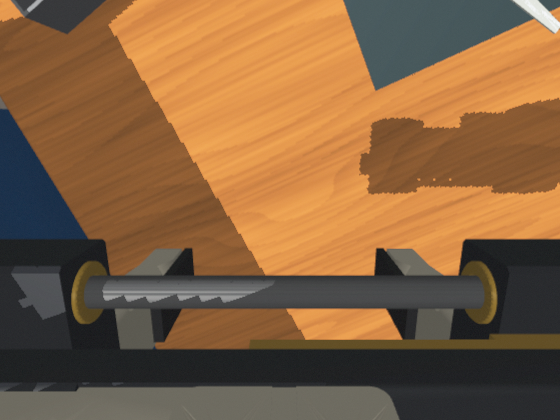

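The box sits at about (298,194) in the top view, with its knob at (278,191). In the scene view an upright dark plug shows at about (320,238). I'll zoom in on both and run the recogniser.

```bash
cat > h.py <<'E'
import numpy as np,cv2
from plant import r
def ray(n,uv,P=None):
    P=P or r.camera_params(n); f=210/np.tan(np.radians(P['vfov']/2))
    d=np.array([(uv[0]-P['cx'])/f,(uv[1]-P['cy'])/f,1]); R=np.array(P['R']);t=np.array(P['t'])
    return -R.T@t, R.T@d
def atz(n,uv,z,P=None):
    o,d=ray(n,uv,P); return o+d*(z-o[2])/d[2]
def proj(n,X,P=None):
    P=P or r.camera_params(n); f=210/np.tan(np.radians(P['vfov']/2))
    c=np.array(P['R'])@np.array(X)+np.array(P['t']); return np.array([P['cx']+f*c[0]/c[2],P['cy']+f*c[1]/c[2]])
E
python3 - <<'E'
from h import *
a=cv2.imread("pics/top0.png")[140:250,230:370]; b=cv2.imread("pics/scene0.png")[205:345,195:360]
cv2.imwrite("pics/topz.png",cv2.resize(a,None,fx=5.5,fy=5.4,interpolation=cv2.INTER_CUBIC))
cv2.imwrite("pics/scenez.png",cv2.resize(b,None,fx=4.2,fy=4.2,interpolation=cv2.INTER_CUBIC))
for cam,zs in (("top",1),("scene",1)):
    for t,z in (("wing",.107),("plug_top",.09),("connect_top",.082),("nose",.073),("axis_foot",.06),("thumbscrew_at",.073),("spare_at",.067),("case",.03)):
        for q in r.recognise(t,cam)[:2]:
            print(cam,t,q['p'],np.round(q['xy'],1),np.round(atz(cam,q['xy'],z),4))
E
```

```text
top wing 0.53 [279.2 192.1] [ 0.5842 -0.0047  0.107 ]
top plug_top 0.67 [277.6 193.6] [ 0.5844 -0.0011  0.09  ]
top connect_top 0.47 [338.5 211.6] [ 0.5412 -0.1493  0.082 ]
top nose 0.65 [277.  192.7] [5.905e-01 1.000e-04 7.300e-02]
top axis_foot 0.97 [295.3 197.6] [ 0.581  -0.0457  0.06  ]
top axis_foot 0.22 [408.  145.1] [ 0.7177 -0.3344  0.06  ]
top thumbscrew_at 0.57 [298.8 198.6] [ 0.5756 -0.0536  0.073 ]
top thumbscrew_at 0.46 [327.4 189.5] [ 0.5986 -0.1246  0.073 ]
top spare_at 0.41 [341.4 174.4] [ 0.6388 -0.1612  0.067 ]
top case 0.8 [300.6 195.9] [ 0.592  -0.0609  0.03  ]
scene wing 0.6 [290.1 241. ] [ 0.6109 -0.0293  0.107 ]
scene plug_top 0.48 [318. 237.] [0.6405 0.0331 0.09  ]
scene connect_top 0.58 [226.7 272.7] [ 0.5476 -0.1605  0.082 ]
scene connect_top 0.3 [277.3 276.3] [ 0.6367 -0.1083  0.082 ]
scene nose 0.85 [287.6 238.2] [0.577  0.0071 0.073 ]
scene axis_foot 0.82 [279.4 278.5] [ 0.6303 -0.0938  0.06  ]
scene axis_foot 0.56 [292.1 241. ] [0.5818 0.0175 0.06  ]
scene thumbscrew_at 0.55 [254.4 277.3] [ 0.5953 -0.1309  0.073 ]
scene spare_at 0.56 [260.1 298.8] [ 0.6375 -0.1648  0.067 ]
scene case 0.86 [276.2 278. ] [ 0.6053 -0.0735  0.03  ]
```

View pics/topz.png

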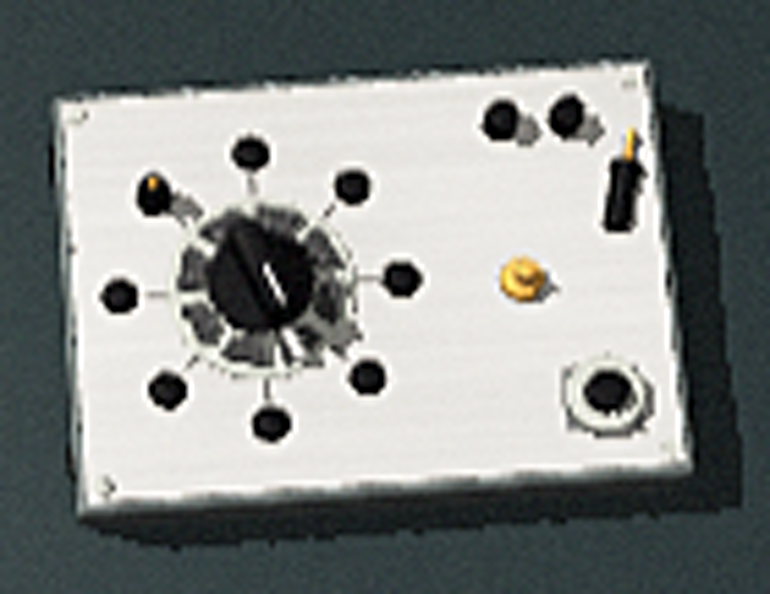

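View pics/scenez.png

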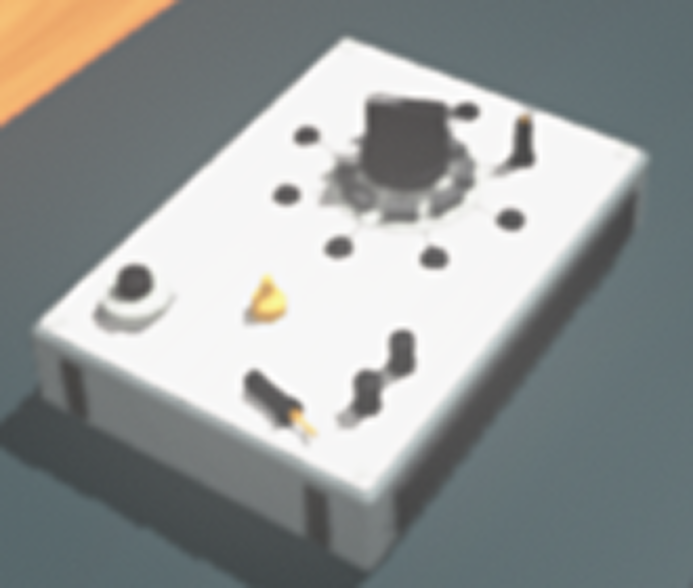

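```bash
cat > fit.py <<'E'
from h import *
from scipy.optimize import least_squares
def S(k,z=.066): a=np.radians(45*k); return [.064*np.cos(a),.05+.064*np.sin(a),z]
top=[((250,153),S(0)),((119,296),S(2)),((168,390),S(3)),((271,424),S(4)),((368,377),S(5)),((402,279),S(6)),((352,187),S(7)),((607,391),None),
 ((57,100),[.1,.14,.06]),((648,62),[.1,-.14,.06])]
sc=[((306,135),S(4)),((287,194),S(5)),((339,247),S(6)),((433,257),S(7)),((510,219),S(0)),((466,111),S(2)),
 ((347,38),[-.1,.14,.06]),((647,155),[.1,.14,.06]),((372,497),[.1,-.14,.06]),((37,330),[-.1,-.14,.06])]
obs=[("top",((u+.5)/5.5-.5+230,(v+.5)/5.4-.5+140),X) for (u,v),X in top if X]+[("scene",((u+.5)/4.2-.5+195,(v+.5)/4.2-.5+205),X) for (u,v),X in sc]
PP={n:r.camera_params(n) for n in("top","scene")}
def w(p,X): c,s=np.cos(p[2]),np.sin(p[2]); return [p[0]+c*X[0]-s*X[1],p[1]+s*X[0]+c*X[1],X[2]]
def res(p,sel=None): return np.concatenate([proj(n,w(p,X),PP[n])-uv for n,uv,X in obs if sel in(None,n)])
if __name__=="__main__":
  for sel in (None,"top","scene"):
    s=least_squares(lambda p:res(p,sel),[.59,-.05,-.06],loss='soft_l1'); p=s.x
    print(sel,p[:2],np.degrees(p[2]),"axis",w(p,[0,.05,0])[:2],np.round(np.abs(res(p,sel)).mean(),2))
    if sel is None: print(np.round(res(p).reshape(-1,2),1).tolist())
  for n,uv in (("top",((607+.5)/5.5-.5+230,(391+.5)/5.4-.5+140)),("scene",((135+.5)/4.2-.5+195,(272+.5)/4.2-.5+205))): print("btn",atz(n,uv,.082))
  # nose: tip in topz
  for uv in ((285,362),(270,270)):print("nose?",atz("top",((uv[0]+.5)/5.5-.5+230,(uv[1]+.5)/5.4-.5+140),.077))
E
python3 fit.py
```

```text
None [ 0.59620621 -0.05074449] 4.191601315560466 axis [np.float64(0.5925516091821191), np.float64(-0.00087822901793385)] 0.75
[[0.3, -0.2], [0.4, -0.0], [0.3, -0.1], [0.5, -0.3], [0.5, -0.3], [0.3, -0.6], [0.4, -0.6], [-1.2, -1.0], [1.4, -1.6], [-0.1, -1.3], [-0.1, -1.2], [-0.1, -1.4], [0.3, -1.3], [0.3, -1.4], [0.1, -1.4], [-1.2, -1.1], [1.0, -1.4], [-0.4, 1.0], [-2.7, -0.7]]
top [ 0.59471478 -0.04982466] 3.7729065586414063 axis [np.float64(0.5914246770206313), np.float64(6.69768761181605e-05)] 0.34
scene [ 0.59844688 -0.05327186] 4.108510112508804 axis [np.float64(0.5948645996324744), np.float64(-0.0034003569823271365)] 0.62
btn [ 0.5402466  -0.15276659  0.082     ]
btn [ 0.54114202 -0.15336933  0.082     ]
nose? [ 0.55465907 -0.01052169  0.077     ]
nose? [ 0.59744097 -0.0040282   0.077     ]
```

```bash
python3 - <<'E'
from h import *
from scipy.spatial.transform import Rotation as Ro
s=r.get_state(); P=r.camera_params("wrist")
c=-np.array(P['R']).T@np.array(P['t']); T=Ro.from_euler('xyz',s['eef_rot'],degrees=True).as_matrix()
print(np.round(T.T@(c-s['tcp_pos']),4), np.round(T.T@P['R'].T,3))
# move needed to target TCP
tgt=np.array([0.545,-0.02,0.27]); d=tgt-s['tcp_pos']; print(np.round(T.T@d,4))
E
```

```text
[ 6.810e-02 -1.000e-04 -1.595e-01] [[-0.001 -0.967 -0.256]
 [ 1.    -0.    -0.   ]
 [ 0.    -0.256  0.967]]
[ 0.5062  0.4721 -0.0434]
```

```bash
python3 -m inch '0 0 0 0 0 -0.1135 1;0 0 0 0 0 -0.1135 1;0 0 0 0 0 -0.1135 1;0 0 0 0 0 -0.1135 1;0 0 0 0 0 -0.1135 1;0 0 0 0 0 -0.1135 1'
python3 -m inch '.0036 .0339 -.00125 0 0 0 .35;.0036 .0339 -.00125 0 0 0 .35;.0036 .0339 -.00125 0 0 0 .35;.0036 .0339 -.00125 0 0 0 .35;.0036 .0339 -.00125 0 0 0 .35;.0036 .0339 -.00125 0 0 0 .35;.0036 .0339 -.00125 0 0 0 .35;.0036 .0339 -.00125 0 0 0 .35;.0036 .0339 -.00125 0 0 0 .35;.0036 .0339 -.00125 0 0 0 .35;.0036 .0339 -.00125 0 0 0 .35;.0036 .0339 -.00125 0 0 0 .35;.0036 .0339 -.00125 0 0 0 .35;.0036 .0339 -.00125 0 0 0 .35;.0036 .0339 -.00125 0 0 0 .35;.0036 .0339 -.00125 0 0 0 .35;.0036 .0339 -.00125 0 0 0 .35;.0036 .0339 -.00125 0 0 0 .35;.0036 .0339 -.00125 0 0 0 .35;.0036 .0339 -.00125 0 0 0 .35'
python3 -m inch '0 0 0 0 0 0 .35;0 0 0 0 0 0 .35;0 0 0 0 0 0 .35'
python3 - <<'E'
from h import *
import pickle
P=r.camera_params("wrist"); im=r.capture("wrist"); pickle.dump(P,open("w1.pkl","wb"))
cv2.imwrite("pics/w1.png",cv2.resize(im[:,:,::-1],None,fx=1.4,fy=1.4,interpolation=cv2.INTER_CUBIC)); cv2.imwrite("pics/w1raw.png",im[:,:,::-1])
s=r.get_state(); print(s['tcp_pos'],s['eef_rot'],s['joints'])
E
```

```text
time_s: 1.45
tcp_pos: [0.2738, 0.6169, 0.2265]
eef_rot: [180.0, 0.0, 15.4]
contact_force: [-0.0, -0.6, 0.7]
gripper_width: 0.0874
time_s: 3.12
tcp_pos: [0.5201, -0.0207, 0.252]
eef_rot: [-180.0, -0.0, 15.1]
contact_force: [-0.0, 0.5, 0.1]
gripper_width: 0.0308
time_s: 3.37
tcp_pos: [0.5196, -0.0192, 0.2515]
eef_rot: [-180.0, 0.0, 15.0]
contact_force: [-0.7, 1.0, -0.1]
gripper_width: 0.0306
[ 0.51956949 -0.01859371  0.25155788] [-1.79989334e+02 -1.61217790e-03  1.50848678e+01] [ 1.95909810e+01  4.89999183e+00 -1.64217681e+01 -1.12782301e-02
 -6.86757953e+01  8.54979880e+01]
```

View pics/w1.png

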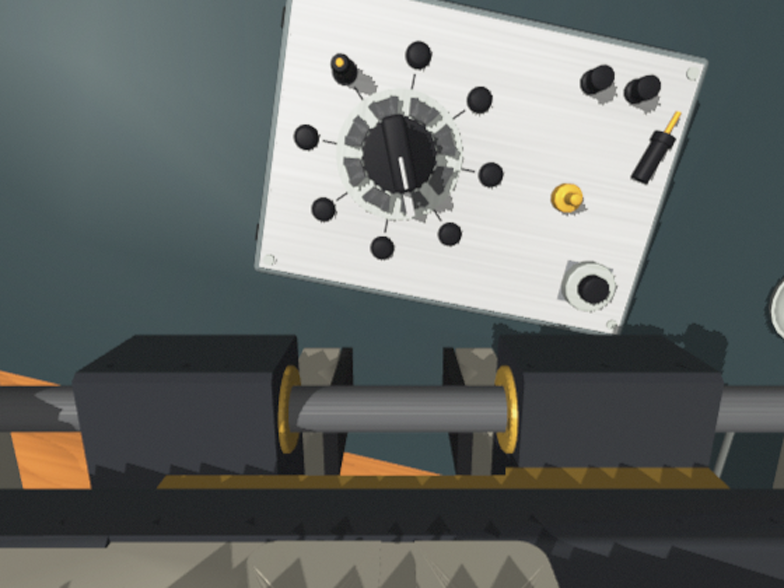

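The wrist view shows the whole panel. The plug is at (343,68), the knob at (400,158), and the nose points down to (404,200). The button is at (592,290).

```bash
python3 - <<'E'
import cv2
a=cv2.imread("pics/w1raw.png")[20:195,200:370]
cv2.imwrite("pics/w1z.png",cv2.resize(a,None,fx=3.4,fy=3.4,interpolation=cv2.INTER_CUBIC))
E
```

```text
(no output)
```

View pics/w1z.png

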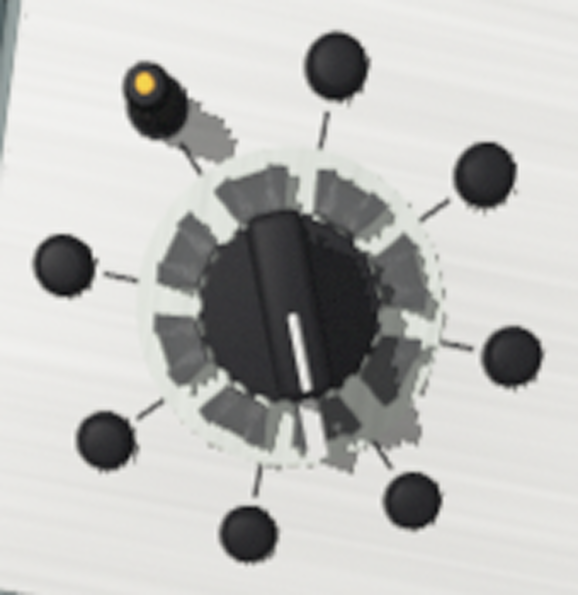

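```bash
cat > fit2.py <<'E'
from h import *
import pickle
from scipy.optimize import least_squares
from fit import S,w
P=pickle.load(open("w1.pkl","rb"))
z2r=lambda u,v:((u+.5)/3.4-.5+200,(v+.5)/3.4-.5+20)
b2r=lambda u,v:((u+.5)/1.4-.5,(v+.5)/1.4-.5)
o=[(z2r(*a),S(k,.064)) for k,a in {0:(336,66),7:(485,175),6:(512,355),5:(413,500),4:(249,534),3:(106,440),2:(64,265)}.items()]
o+=[(b2r(707,62),[.1,-.14,.06]),(b2r(616,332),[-.1,-.14,.06]),(b2r(258,268),[-.1,.14,.06])]
res=lambda p:np.concatenate([proj("wrist",w(p,X),P)-uv for uv,X in o])
s=least_squares(res,[.59,-.05,.06],loss='soft_l1');p=s.x
if __name__=="__main__":
  print(p[:2],np.degrees(p[2])); print(np.round(res(p).reshape(-1,2),1).tolist())
  ax=np.array(w(p,[0,.05,0])); print("axis",ax)
  for nm,uv,z in (("plug",z2r(145,83),.09),("plugb",z2r(158,118),.065),("nosetip",z2r(314,440),.077),("line1",z2r(292,315),.107),("line2",z2r(308,390),.107),("btn",b2r(594,289),.082),
    *[("slot",z2r(*q),.066) for q in ((307,190),(378,235),(413,322),(212,200),(178,302),(205,385),(285,430))]):
    X=atz("wrist",uv,z,P); d=X-ax; a=np.degrees(np.arctan2(d[1],d[0])-p[2])%360; print(nm,np.round(X,4),"r",np.round(np.hypot(*d[:2]),4),"ang_case",round(a,1), round((a+22.5)%45-22.5,1))
  a,b=[atz("wrist",z2r(*q),.107,P) for q in((292,315),(308,390))]; d=b-a; print("wing ang world",np.degrees(np.arctan2(d[1],d[0]))%360)
  for q in ((252,232),(300,222),(283,395),(325,388)): print(np.round(atz("wrist",z2r(*q),.107,P)-ax,4))
E
python3 fit2.py
```

```text
[ 0.59701899 -0.04977358] 3.64136605047759
[[0.4, -0.4], [0.3, -0.1], [0.1, 0.6], [-0.4, 0.5], [-0.7, 0.0], [-0.7, -0.2], [-0.4, -0.5], [5.1, -2.0], [2.4, 7.3], [-5.3, 2.0]]
axis [5.93843434e-01 1.25474347e-04 0.00000000e+00]
plug [0.6361 0.0485 0.09  ] r 0.0642 ang_case 45.2 0.2
plugb [0.6325 0.047  0.065 ] r 0.0608 ang_case 46.8 1.8
nosetip [ 0.5622 -0.0153  0.077 ] r 0.0352 ang_case 202.3 22.3
line1 [ 0.592  -0.0008  0.107 ] r 0.0021 ang_case 202.9 -22.1
line2 [ 0.5757 -0.0093  0.107 ] r 0.0205 ang_case 203.8 -21.2
btn [ 0.5429 -0.1524  0.082 ] r 0.1608 ang_case 247.9 -22.1
slot [0.6253 0.0037 0.066 ] r 0.0317 ang_case 2.9 2.9
slot [ 0.6192 -0.018   0.066 ] r 0.0312 ang_case 320.8 5.8
slot [ 0.5997 -0.0338  0.066 ] r 0.0344 ang_case 276.2 6.2
slot [0.6162 0.028  0.066 ] r 0.0357 ang_case 47.6 2.6
slot [0.588  0.0306 0.066 ] r 0.031 ang_case 97.2 7.2
slot [0.5682 0.018  0.066 ] r 0.0312 ang_case 141.5 6.5
slot [ 0.562 -0.007  0.066] r 0.0327 ang_case 189.0 9.0
wing ang world 207.56411035724676
[0.0142 0.0133 0.107 ]
[0.0193 0.0028 0.107 ]
[-0.0209 -0.0038  0.107 ]
[-0.0166 -0.0134  0.107 ]
```

```bash
python3 -m inch '0 0 0 0 0 -0.095 .35;0 0 0 0 0 -.095 .35;.037 .0075 -.01 0 0 0 .35;.037 .0075 -.01 0 0 0 .35;0 0 .03 0 0 0 .35;0 0 .03 0 0 0 .35;0 0 .03 0 0 0 .35;0 0 .03 0 0 0 .35;0 0 .02 0 0 0 .35;0 0 0 0 0 0 .35;0 0 0 0 0 0 .35'
python3 - <<'E'
from h import *
import pickle
P=r.camera_params("wrist"); im=r.capture("wrist"); pickle.dump(P,open("w2.pkl","wb"))
cv2.imwrite("pics/w2.png",cv2.resize(im[:,:,::-1],None,fx=1.4,fy=1.4,interpolation=cv2.INTER_CUBIC)); cv2.imwrite("pics/w2raw.png",im[:,:,::-1])
s=r.get_state(); print(s['tcp_pos'],s['eef_rot'],s['joints'])
E
```

```text
time_s: 4.33
tcp_pos: [0.5924, 0.0009, 0.1313]
eef_rot: [180.0, 0.1, 26.1]
contact_force: [-0.5, -0.6, 1.0]
gripper_width: 0.0306
[0.59346378 0.00093069 0.13271199] [ 1.79961938e+02 -4.21215921e-02  2.60756113e+01] [ 1.89675344e+01  1.73134914e+01 -1.71733533e+01  3.95205589e-02
 -5.54666540e+01  9.70856725e+01]
```

View pics/w2.png

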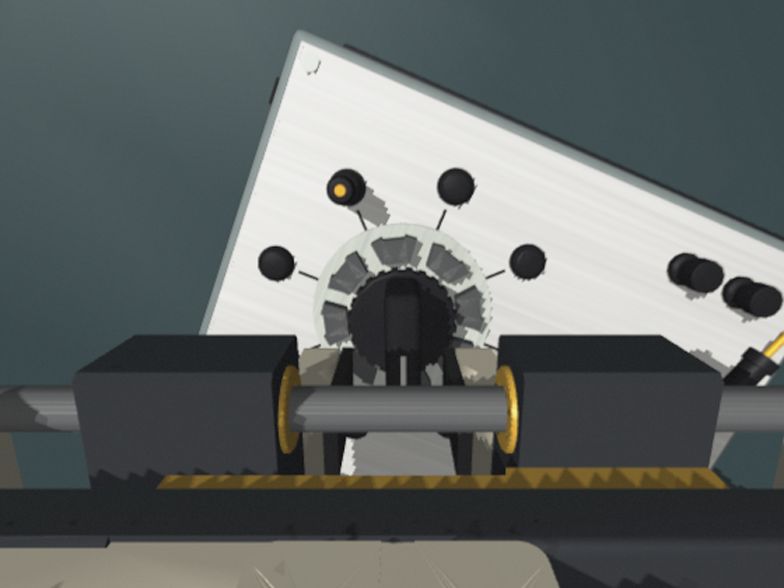

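The wing is vertical in the image at x≈403, midway between the fingers (352 and 445), so it is aligned. Next I descend and grip.

```bash
python3 -m inch '0 0 .015 0 0 0 .35;0 0 .015 0 0 0 .35;0 0 .012 0 0 0 .35;0 0 .0065 0 0 0 .35;0 0 0 0 0 0 .35;0 0 0 0 0 0 .35'
python3 -m inch '0 0 0 0 0 0 .0;0 0 0 0 0 0 0;0 0 0 0 0 0 0;0 0 0 0 0 0 0;0 0 0 0 0 0 0;0 0 0 0 0 0 0' 10
python3 -c "
from h import *
s=r.get_state(); print(s['tcp_pos'],s['eef_rot'],s['contact_force'],s['moment'],s['gripper_width'])"
```

```text
time_s: 4.88
tcp_pos: [0.5937, 0.0003, 0.0844]
eef_rot: [180.0, -0.1, 26.0]
contact_force: [0.4, -0.7, -0.2]
gripper_width: 0.0306
time_s: 5.38
tcp_pos: [0.5937, -0.0005, 0.0839]
eef_rot: [179.9, -0.1, 26.0]
contact_force: [2.4, -3.9, 3.5]
gripper_width: 0.0143
[ 5.93678568e-01 -5.02191481e-04  8.38567132e-02] [ 1.79940930e+02 -6.95968044e-02  2.59810726e+01] [ 2.3985479  -3.92927587  3.46186003] [-1.67688618 -0.68053367  0.0670366 ] 0.014325677457157156
```

```bash
python3 -m inch '0 .0008 0 0 0 0 0;0 0 0 0 0 0 0;0 0 0 0 0 0 0' 
python3 -m inch '0 0 -.0015 0 0 0 0;0 0 0 0 0 0 0;0 0 0 0 0 0 0' 20
python3 -c "
from h import *
s=r.get_state(); print(s['tcp_pos'],s['eef_rot'],s['contact_force'],s['moment'],s['gripper_width'])"
```

```text
time_s: 5.63
tcp_pos: [0.5937, -0.0006, 0.0838]
eef_rot: [180.0, -0.1, 26.0]
contact_force: [0.4, -0.2, 4.6]
gripper_width: 0.0139
time_s: 5.88
tcp_pos: [0.5936, -0.0006, 0.0841]
eef_rot: [-180.0, -0.0, 26.0]
contact_force: [4.6, -1.2, -4.6]
gripper_width: 0.0137
[ 0.59358801 -0.00060129  0.08407318] [-1.79988592e+02 -3.69274277e-02  2.59509854e+01] [ 4.64775468 -1.22776231 -4.58521217] [-0.61426445 -1.77559874 -0.01817328] 0.01371956840039595
```

```bash
python3 -m inch '0 0 -.002 0 0 0 0;0 0 -.002 0 0 0 0;0 0 0 0 0 0 0;0 0 0 0 0 0 0' 
python3 -c "
from h import *
s=r.get_state(); print(s['tcp_pos'],s['eef_rot'],s['contact_force'],s['moment'],s['gripper_width'])"
```

```text
time_s: 6.22
tcp_pos: [0.5936, -0.0006, 0.0879]
eef_rot: [-180.0, -0.0, 25.9]
contact_force: [5.7, -2.5, -6.6]
gripper_width: 0.0142
[ 0.59355846 -0.0006188   0.08785976] [-1.79985862e+02 -2.17155040e-02  2.59498233e+01] [ 5.73041714 -2.48190154 -6.60321823] [-8.88816496e-01 -2.10495947e+00  1.83776317e-03] 0.014210470523896984
```

```bash
python3 -m inch '.0006 .0008 0 0 0 0 0;0 0 0 0 0 .05 0;0 0 0 0 0 .087 0;0 0 0 0 0 .087 0;0 0 0 0 0 0.087 0;0 0 0 0 0 0 0;0 0 0 0 0 0 0' 
cat > st.py <<'E'
from h import *
s=r.get_state(); f=s['contact_force']; y=np.radians(s['eef_rot'][2]); x=np.array([np.cos(y),np.sin(y)]); t=np.array([np.sin(y),-np.cos(y)])
print(s['time_s'],np.round(s['tcp_pos'],4),"yaw %.1f"%s['eef_rot'][2],"F",np.round(f,1),"tool xy F %.1f %.1f"%(f[:2]@x,f[:2]@t),"M",np.round(s['moment'],2),"w %.4f"%s['gripper_width'], "j6 %.0f"%s['joints'][5])
E
python3 st.py
python3 - <<'E'
from h import *
im=r.capture("wrist");cv2.imwrite("pics/w3.png",im[:,:,::-1])
E
```

```text
time_s: 6.8
tcp_pos: [0.5936, -0.0006, 0.0877]
eef_rot: [-179.9, 0.1, 8.3]
contact_force: [1.2, 5.5, -6.2]
gripper_width: 0.014
6.8 [ 0.5936 -0.0006  0.0877] yaw 8.3 F [ 1.2  5.5 -6.2] tool xy F 2.0 -5.2 M [ 1.68 -0.64 -0.03] w 0.0140 j6 80
```

View pics/w3.png

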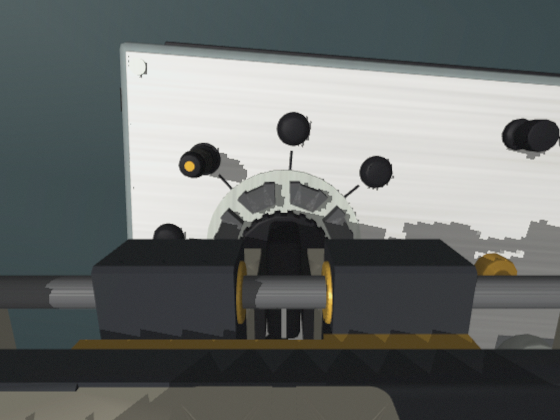

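```bash
python3 -m inch '.0003 -.0009 0 0 0 0 0;0 0 0 0 0 .087 0;0 0 0 0 0 .087 0;0 0 0 0 0 0.087 0;0 0 0 0 0 .087 0;0 0 0 0 0 .087 0;0 0 0 0 0 .087 0;0 0 0 0 0 .087 0;0 0 0 0 0 0 0;0 0 0 0 0 0 0' >/dev/null; python3 st.py
python3 -m inch '0 0 0 0 0 .087 0;0 0 0 0 0 .087 0;0 0 0 0 0 0.087 0;0 0 0 0 0 .087 0;0 0 0 0 0 .087 0;0 0 0 0 0 .087 0;0 0 0 0 0 .087 0;0 0 0 0 0 0 0;0 0 0 0 0 0 0'>/dev/null; python3 st.py
```

```text
7.6833 [ 5.937e-01 -2.000e-04  8.820e-02] yaw -26.5 F [-0.9  4.5 -8.4] tool xy F -2.8 -3.6 M [ 1.64 -0.02 -0.03] w 0.0139 j6 45
8.4333 [5.939e-01 1.000e-04 8.830e-02] yaw -61.4 F [-0.2  5.2 -6.8] tool xy F -4.7 -2.3 M [ 2.11 -0.11 -0.01] w 0.0140 j6 10
```

```bash
python3 -m inch '-.0007 -.0004 0 0 0 0 0;0 0 0 0 0 .087 0;0 0 0 0 0 .087 0;0 0 0 0 0 0.087 0;0 0 0 0 0 .087 0;0 0 0 0 0 .087 0;0 0 0 0 0 .087 0;0 0 0 0 0 .087 0;0 0 0 0 0 .087 0;0 0 0 0 0 .087 0;0 0 0 0 0 .087 0;0 0 0 0 0 0 0;0 0 0 0 0 0 0' >/dev/null; python3 st.py
python3 - <<'E'
from h import *
import pickle
im=r.capture("wrist");cv2.imwrite("pics/w4.png",im[:,:,::-1])
E
```

```text
9.5167 [5.944e-01 2.000e-04 8.860e-02] yaw -111.2 F [ 2.4  0.6 -6.1] tool xy F -1.4 -2.1 M [ 0.33 -0.84 -0.02] w 0.0139 j6 -40
```

View pics/w4.png

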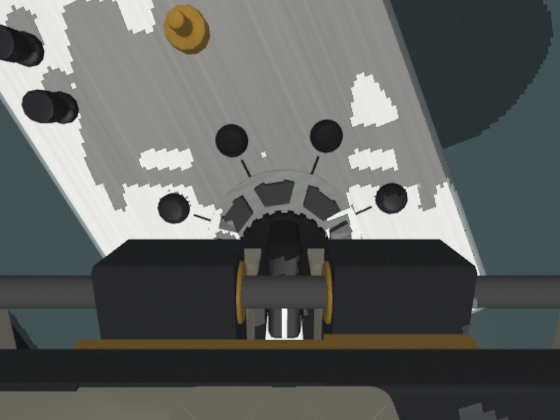

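The turn has reached yaw −111. The ring blocks in front show well here, so I'll measure the ring's offset from the sockets in this picture.

```bash
python3 - <<'E'
import cv2
a=cv2.imread("pics/w4.png")[110:245,150:430]
cv2.imwrite("pics/w4z.png",cv2.resize(a,None,fx=2.8,fy=2.8,interpolation=cv2.INTER_CUBIC))
E
```

```text
(no output)
```

View pics/w4z.png

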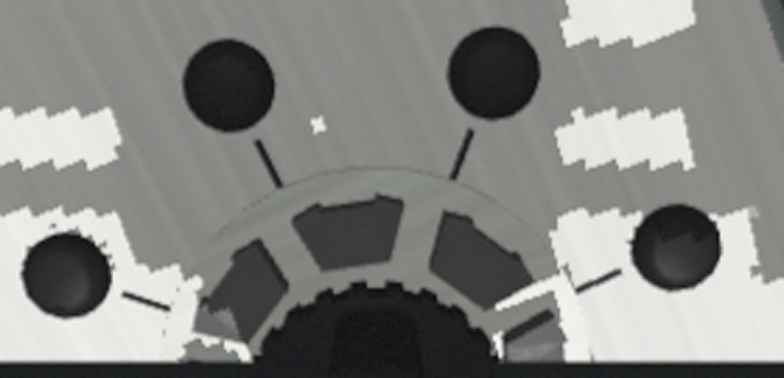

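```bash
python3 - <<'E'
from h import *
P=r.camera_params("wrist")
q=lambda u,v:((u+.5)/2.8-.5+150,(v+.5)/2.8-.5+110)
def ang(a,b,z):
    A=atz("wrist",q(*a),z,P);B=atz("wrist",q(*b),z,P); return A,B,np.degrees(np.arctan2(*(A-B)[1::-1]))
ax=np.array([.594,0.0,0])
for nm,a,b,z in (("tick1",(258,140),(282,187),.06),("tick2",(470,130),(453,180),.06),("s1R",(295,215),(322,270),.069),("s1L",(262,238),(288,285),.069),("s2L",(404,200),(392,262),.069),("s2R",(442,210),(430,265),.069),("cap1",(229,86),(229,86),.066),("cap2",(494,73),(494,73),.066),("cap3",(67,275),(67,275),.066),("cap4",(676,247),(676,247),.066)):
    A,B,t=ang(a,b,z); f=lambda X:(round(np.degrees(np.arctan2(*(X-ax)[1::-1])),1),round(np.hypot(*(X-ax)[:2]),4)); print(nm,"dir",round(t,1),f(A),f(B))
E
```

```text
tick1 dir -85.5 (np.float64(-86.4), np.float64(0.0527)) (np.float64(-86.6), np.float64(0.0427))
tick2 dir -128.9 (np.float64(-131.3), np.float64(0.0529)) (np.float64(-131.8), np.float64(0.0429))
s1R dir -86.4 (np.float64(-88.5), np.float64(0.038)) (np.float64(-89.5), np.float64(0.0265))
s1L dir -84.1 (np.float64(-77.0), np.float64(0.0371)) (np.float64(-74.4), np.float64(0.0271))
s2L dir -121.7 (np.float64(-119.5), np.float64(0.0382)) (np.float64(-118.4), np.float64(0.0263))
s2R dir -122.5 (np.float64(-130.4), np.float64(0.0381)) (np.float64(-133.4), np.float64(0.0276))
cap1 dir 0.0 (np.float64(-86.9), np.float64(0.0639)) (np.float64(-86.9), np.float64(0.0639))
cap2 dir 0.0 (np.float64(-130.9), np.float64(0.0643)) (np.float64(-130.9), np.float64(0.0643))
cap3 dir 0.0 (np.float64(-42.5), np.float64(0.0629)) (np.float64(-42.5), np.float64(0.0629))
cap4 dir 0.0 (np.float64(-174.9), np.float64(0.0637)) (np.float64(-174.9), np.float64(0.0637))
```

```bash
python3 -m inch '0 -.0004 0 0 0 .08 0;0 0 0 0 0 0.08 0;0 0 .001 0 0 0 0;0 0 .001 0 0 0 0;0 0 .001 0 0 0 0;0 0 0 0 0 0 0' >/dev/null; python3 st.py
python3 -m inch '0 0 .001 0 0 0 0;0 0 0 0 0 0 0;0 0 0 0 0 0 0'>/dev/null; python3 st.py
python3 -m inch '0 0 .0005 0 0 0 0;0 0 0 0 0 0 0;0 0 0 0 0 0 0'>/dev/null; python3 st.py
```

```text
10.0667 [5.945e-01 1.000e-04 8.530e-02] yaw -120.5 F [ 1.1  0.8 -7.2] tool xy F -1.2 -0.6 M [ 0.3  -0.44  0.  ] w 0.0138 j6 -49
10.3167 [5.945e-01 2.000e-04 8.450e-02] yaw -120.6 F [-0.1 -0.7 -5.5] tool xy F 0.6 -0.3 M [ 0.13 -0.24  0.02] w 0.0138 j6 -49
10.5667 [5.945e-01 2.000e-04 8.410e-02] yaw -120.6 F [-0.5  0.2 -5. ] tool xy F 0.1 0.5 M [-0.15 -0.03  0.06] w 0.0139 j6 -49
```

```bash

python3 -m inch '0 0 .0005 0 0 0 0;0 0 0 0 0 0 0;0 0 0 0 0 0 0'>/dev/null; python3 st.py
python3 -m inch '0 0 .0005 0 0 0 0;0 0 0 0 0 0 0;0 0 0 0 0 0 0'>/dev/null; python3 st.py
```

```text
10.8167 [5.945e-01 2.000e-04 8.380e-02] yaw -120.6 F [-2.  -0.7 -2.1] tool xy F 1.6 1.3 M [-0.16  0.69 -0.01] w 0.0137 j6 -49
11.0667 [5.946e-01 2.000e-04 8.350e-02] yaw -120.6 F [-4.3 -0.4  4.4] tool xy F 2.5 3.5 M [-0.31  1.62 -0.  ] w 0.0139 j6 -49
```

```bash

python3 -m inch '0 0 -.0007 0 0 0 0;0 0 0 0 0 0 0;0 0 0 0 0 0 0' 3 >/dev/null; python3 st.py
for i in 1; do python3 -m inch '0 0 0 0 0 .0175 0;0 0 0 0 0 .0175 0;0 0 0 0 0 0 0;0 0 0 0 0 0 0'>/dev/null; python3 st.py; done
```

```text
11.3167 [5.946e-01 2.000e-04 8.370e-02] yaw -120.7 F [-2.5 -1.2  1.6] tool xy F 2.3 1.5 M [-0.34  1.09  0.02] w 0.0141 j6 -49
11.65 [5.947e-01 4.000e-04 8.370e-02] yaw -122.7 F [-2.4 -0.1  0.5] tool xy F 1.4 1.9 M [-0.02  0.93  0.08] w 0.0144 j6 -52
```

```bash

python3 -m inch '0 0 0 0 0 .0175 0;0 0 0 0 0 0 0;0 0 0 0 0 0 0'>/dev/null; python3 st.py
python3 -m inch '0 0 0 0 0 .0175 0;0 0 0 0 0 0 0;0 0 0 0 0 0 0'>/dev/null; python3 st.py
python3 -m inch '0 0 0 0 0 .0175 0;0 0 0 0 0 0 0;0 0 0 0 0 0 0'>/dev/null; python3 st.py
```

```text
11.9 [5.947e-01 4.000e-04 8.370e-02] yaw -123.7 F [-2.5  0.6 -0.2] tool xy F 0.9 2.4 M [-0.    0.93  0.12] w 0.0148 j6 -53
12.15 [5.947e-01 4.000e-04 8.370e-02] yaw -124.7 F [-2.7  0.4 -0.3] tool xy F 1.2 2.4 M [0.09 0.85 0.04] w 0.0156 j6 -54
12.4 [5.947e-01 3.000e-04 8.380e-02] yaw -125.7 F [-2.9 -0.4 -0.6] tool xy F 2.0 2.1 M [-0.01  0.86  0.08] w 0.0159 j6 -55
```

```bash

python3 -m inch '0 0 0 0 0 0 0;0 0 0 0 0 0 0;0 0 0 0 0 0 0' 8 >/dev/null; python3 st.py
python3 -m inch '0 0 0 0 0 0 0;0 0 0 0 0 0 0;0 0 0 0 0 0 0' 12 >/dev/null; python3 st.py
```

```text
12.65 [5.948e-01 4.000e-04 8.330e-02] yaw -125.7 F [ 0.6 -0.3 -5.8] tool xy F -0.1 -0.6 M [ 0.14 -0.05  0.  ] w 0.0139 j6 -55
12.9 [5.948e-01 4.000e-04 8.360e-02] yaw -125.7 F [-0.   1.1 -7. ] tool xy F -0.9 0.7 M [ 0.29 -0.1  -0.09] w 0.0141 j6 -55
```

Fz is back to −6 N with the wing square in the jaws, so the nose is hanging over the slot and no longer rests on the ring. I'll lower it gently.

```bash

python3 -m inch '0 0 .001 0 0 0 0;0 0 .0005 0 0 0 0;0 0 0 0 0 0 0;0 0 0 0 0 0 0' 8 >/dev/null; python3 st.py
python3 -m inch '0 0 .001 0 0 0 0;0 0 0 0 0 0 0;0 0 0 0 0 0 0' >/dev/null; python3 st.py
```

```text
13.2333 [5.948e-01 4.000e-04 8.230e-02] yaw -125.7 F [-0.1 -0.1 -4.7] tool xy F 0.1 0.0 M [ 0.41 -0.1   0.02] w 0.0140 j6 -55
13.4833 [5.948e-01 4.000e-04 8.130e-02] yaw -125.7 F [ 0.2  1.3 -6.2] tool xy F -1.2 0.6 M [ 0.59 -0.13  0.02] w 0.0138 j6 -55
```

```bash

python3 -m inch '0 0 .001 0 0 0 0;0 0 .001 0 0 0 0;0 0 0 0 0 0 0;0 0 0 0 0 0 0' >/dev/null; python3 st.py
python3 -m inch '0 0 .001 0 0 0 0;0 0 0 0 0 0 0;0 0 0 0 0 0 0' >/dev/null; python3 st.py
```

```text
13.8167 [5.948e-01 4.000e-04 7.920e-02] yaw -125.7 F [-0.4  1.4 -4.2] tool xy F -0.9 1.1 M [ 0.7  -0.1  -0.03] w 0.0141 j6 -55
14.0667 [5.948e-01 4.000e-04 7.830e-02] yaw -125.7 F [ 0.3  2.3 -3.3] tool xy F -2.1 1.1 M [ 0.79  0.07 -0.  ] w 0.0139 j6 -55
```

Now I open the jaws so the spring seats it, then check seating with a very light turn.

```bash

python3 -m inch '0 0 0 0 0 0 .25;0 0 0 0 0 0 .25;0 0 0 0 0 0 .25;0 0 0 0 0 0 .25' >/dev/null; python3 st.py
python3 -m inch '0 0 0 0 0 0 0;0 0 0 0 0 0 0;0 0 0 0 0 0 0;0 0 0 0 0 0 0' 5 >/dev/null; python3 st.py
python3 -m inch '0 0 0 0 0 .0350 0;0 0 0 0 0 .035 0;0 0 0 0 0 0 0;0 0 0 0 0 0 0' >/dev/null; python3 st.py
python3 -m inch '0 0 0 0 0 -.035 0;0 0 0 0 0 -.035 0;0 0 0 0 0 0 0;0 0 0 0 0 0 .25;0 0 0 0 0 0 .25;0 0 0 0 0 0 .25' >/dev/null; python3 st.py
```

```text
14.4 [5.951e-01 2.000e-04 7.870e-02] yaw -125.7 F [-0.5  0.1  0.2] tool xy F 0.2 0.5 M [ 0.04 -0.1   0.03] w 0.0220 j6 -55
14.7333 [5.947e-01 4.000e-04 7.840e-02] yaw -125.7 F [-0.2  0.9  1.7] tool xy F -0.6 0.6 M [ 0.27  0.2  -0.01] w 0.0141 j6 -55
15.0667 [5.947e-01 2.000e-04 7.840e-02] yaw -129.6 F [-1.3  0.1  1.7] tool xy F 0.7 1.0 M [0.04 0.3  0.14] w 0.0144 j6 -58
15.5667 [5.947e-01 3.000e-04 7.810e-02] yaw -125.7 F [-0.3  0.3  0. ] tool xy F -0.1 0.4 M [ 0.03 -0.08  0.01] w 0.0217 j6 -55
```

```bash

python3 -m inch '0 0 -.01 0 0 0 .25;0 0 -.02 0 0 0 .25;0 0 -.03 0 0 0 .25;0 0 -.03 0 0 0 .25;0 0 -.03 0 0 0 .25;0 0 -.03 0 0 0 .25;-.025 0 0 0 0 0 .25;-.025 0 0 0 0 0 .25;-.025 0 0 0 0 0 .25;0 0 0 0 0 0 .25;0 0 0 0 0 0 .25' >/dev/null; python3 st.py
python3 - <<'E'
from h import *
import pickle
P=r.camera_params("wrist"); im=r.capture("wrist"); pickle.dump(P,open("w5.pkl","wb"));cv2.imwrite("pics/w5.png",im[:,:,::-1])
im=r.capture("scene");cv2.imwrite("pics/s5.png",cv2.resize(im[205:345,195:360,::-1],None,fx=4,fy=4,interpolation=cv2.INTER_CUBIC))
E
```

```text
16.4833 [0.6387 0.0621 0.2283] yaw -125.6 F [-0.3 -0.2  0.2] tool xy F 0.3 0.2 M [0.02 0.   0.02] w 0.0225 j6 -59
```

View pics/w5.png

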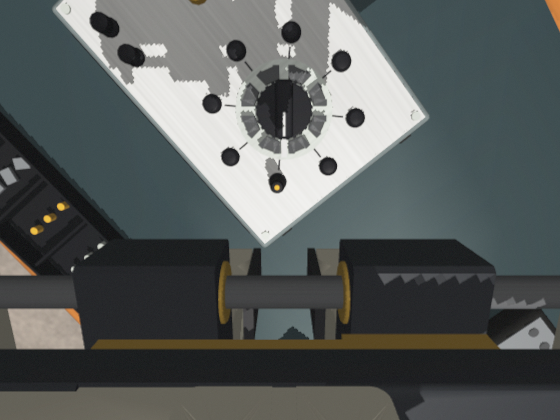

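View pics/s5.png

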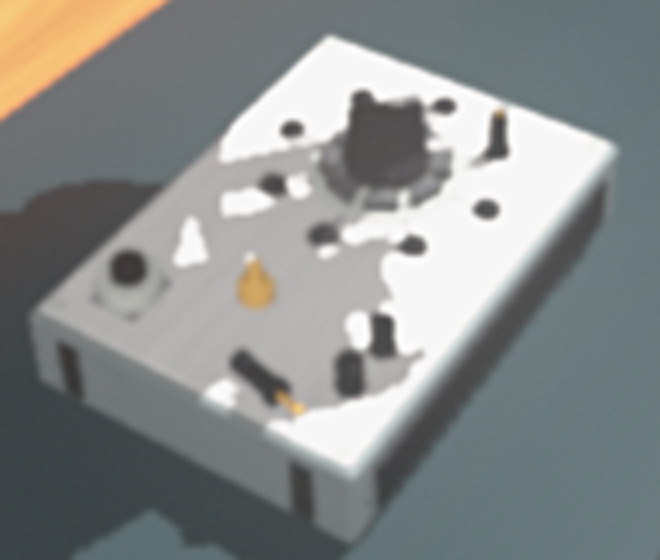

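```bash
python3 -c "
import cv2
a=cv2.imread('pics/w5.png')[50:200,210:360];cv2.imwrite('pics/w5z.png',cv2.resize(a,None,fx=4,fy=4,interpolation=cv2.INTER_CUBIC))"
```

```text
(no output)
```

View pics/w5z.png

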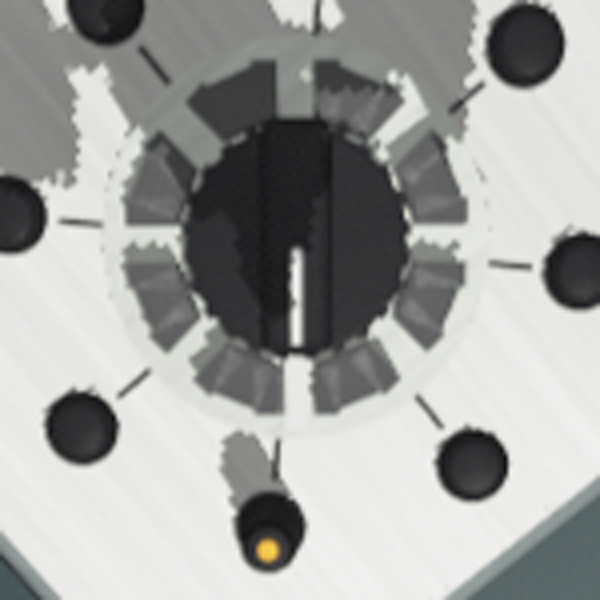

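Nose at (297,385) fills the slot facing the plug (268,530). Next I close the jaws and move towards the button.

```bash

python3 -m inch '.032 -.009 0 0 0 0 0;.032 -.009 .01 0 0 0 0;.032 -.009 .01 0 0 0 0;.032 -.009 .01 0 0 0 0;.032 -.009 .01 0 0 0 0;0 0 0 0 0 0 0;0 0 0 0 0 0 0' 20 >/dev/null; python3 st.py
python3 - <<'E'
from h import *
import pickle
P=r.camera_params("wrist"); im=r.capture("wrist"); pickle.dump(P,open("w6.pkl","wb"));cv2.imwrite("pics/w6.png",im[:,:,::-1])
E
```

```text
17.1667 [ 0.5801 -0.0973  0.1884] yaw -125.9 F [ 1.3 -0.1  0.3] tool xy F -0.7 -1.1 M [ 0.14 -0.15  0.  ] w 0.0004 j6 -45
```

View pics/w6.png

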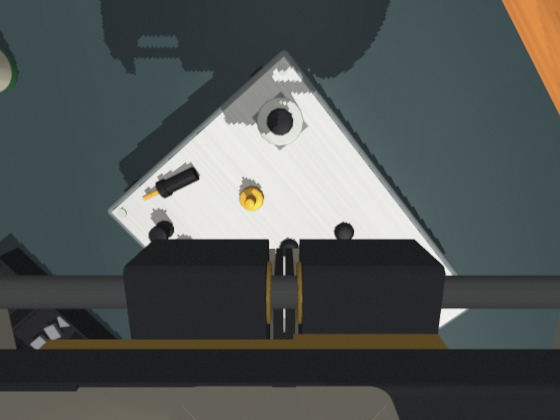

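```bash
python3 - <<'E'
from h import *
import pickle
P=pickle.load(open("w6.pkl","rb")); s=r.get_state()
X=atz("wrist",(280,121.5),.082,P); print(X, atz("wrist",(280,122),.072,P))
y=np.radians(s['eef_rot'][2]); d=X-s['tcp_pos']; print(d[0]*np.cos(y)+d[1]*np.sin(y), d[0]*np.sin(y)-d[1]*np.cos(y), s['tcp_pos'])
E
```

```text
[ 0.54226081 -0.15340853  0.082     ] [ 0.54258218 -0.15314182  0.072     ]
0.06909696164412589 -0.0019118953343163561 [ 0.58111916 -0.09624146  0.18882023]
```

Button top is at (280,121), which gives (0.542, −0.153). I'll move above it and press.

```bash

python3 -m inch '.034 -.001 0 0 0 0 0;.034 -.001 0 0 0 0 0;0 0 .03 0 0 0 0;0 0 .03 0 0 0 0;0 0 .02 0 0 0 0;0 0 .013 0 0 0 0;0 0 0 0 0 0 0;0 0 0 0 0 0 0' >/dev/null; python3 st.py
python3 -m inch '0 0 .005 0 0 0 0;0 0 .005 0 0 0 0;0 0 .002 0 0 0 0;0 0 0 0 0 0 0;0 0 0 0 0 0 0' >/dev/null; python3 st.py
```

```text
17.8833 [ 0.544  -0.1509  0.0955] yaw -125.6 F [-0.3 -0.3  0.8] tool xy F 0.4 0.1 M [ 0.09 -0.17  0.09] w 0.0005 j6 -40
18.3 [ 0.5438 -0.1514  0.0835] yaw -125.7 F [-0.6  0.   0.3] tool xy F 0.3 0.5 M [ 0.12 -0.1  -0.01] w 0.0004 j6 -40
```

```bash

python3 -m inch '0.002 0 .002 0 0 0 0;0 0 .002 0 0 0 0;0 0 0.001 0 0 0 0;0 0 0 0 0 0 0;0 0 0 0 0 0 0' >/dev/null; python3 st.py
python3 -m inch '0 0 .001 0 0 0 0;0 0 .001 0 0 0 0;0 0 0 0 0 0 0;0 0 0 0 0 0 0' >/dev/null; python3 st.py
python3 -m inch '0 0 .001 0 0 0 0;0 0 0 0 0 0 0;0 0 0 0 0 0 0' >/dev/null; python3 st.py
```

```text
18.7167 [ 0.543  -0.1531  0.0786] yaw -125.7 F [ 1.  -0.1  4. ] tool xy F -0.5 -0.9 M [-0.1  -0.42  0.  ] w 0.0003 j6 -40
19.05 [ 0.543  -0.1531  0.0765] yaw -125.7 F [ 1.7 -0.   5.1] tool xy F -1.0 -1.4 M [-0.37 -0.68  0.02] w 0.0002 j6 -40
19.3 [ 0.543  -0.1531  0.0762] yaw -125.6 F [ 0.6  0.4 11.2] tool xy F -0.7 -0.3 M [-0.07  0.12  0.02] w -0.0001 j6 -40
```

The button has bottomed out: 11 N, and the descent stalled at 0.0762. Hold briefly, then release and retreat.

```bash

python3 -m inch '0 0 .0005 0 0 0 0;0 0 0 0 0 0 0;0 0 0 0 0 0 0' >/dev/null; python3 st.py
python3 -m inch '0 0 -.005 0 0 0 0;0 0 -.01 0 0 0 0;0 0 -.02 0 0 0 0;0 0 -.03 0 0 0 0;0 0 -.03 0 0 0 0;0 0 -.03 0 0 0 0;-.03 0 0 0 0 0 0;-.03 0 0 0 0 0 0;-.03 0 0 0 0 0 0;-.03 0 0 0 0 0 0;0 0 0 0 0 0 0;0 0 0 0 0 0 0' >/dev/null; python3 st.py
python3 - <<'E'
from h import *
im=r.capture("wrist");cv2.imwrite("pics/w7.png",im[:,:,::-1])
im=r.capture("top");cv2.imwrite("pics/t7.png",im[:,:,::-1])
E
```

```text
19.55 [ 0.5431 -0.1532  0.0761] yaw -125.6 F [-1.6  0.7 14.6] tool xy F 0.4 1.7 M [0.21 0.62 0.04] w 0.0006 j6 -40
20.55 [ 0.6121 -0.0541  0.1988] yaw -125.6 F [-0.9 -0.5 -0.8] tool xy F 0.9 0.4 M [ 0.06 -0.   -0.06] w 0.0005 j6 -49
```

View pics/w7.png

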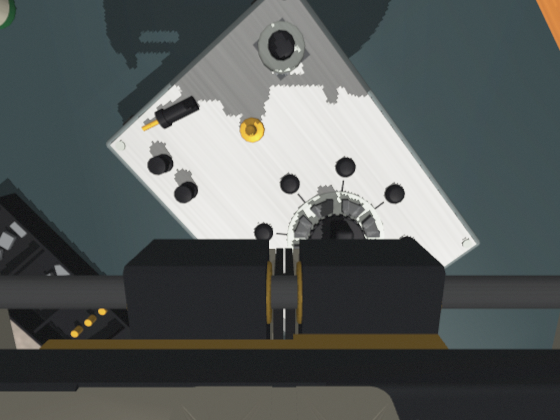

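View pics/t7.png

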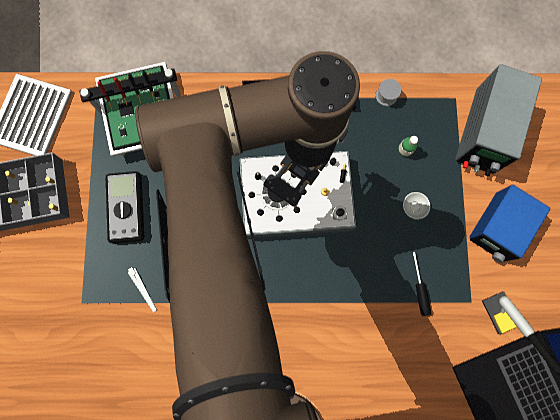

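```bash

python3 -m inch '-.035 0 -.01 0 0 0 0;-.035 0 -.01 0 0 0 0;-.035 0 0 0 0 0 0;0 0 0 0 0 0 0;0 0 0 0 0 0 0;0 0 0 0 0 0 0' >/dev/null; python3 st.py
python3 - <<'E'
from h import *
P=r.camera_params("wrist");im=r.capture("wrist")[:,:,::-1].copy()
u0,v0=[int(v) for v in proj("wrist",[.5945,0.0,.08],P)]
z=cv2.resize(im[max(v0-75,0):v0+75,u0-75:u0+75],None,fx=4,fy=4,interpolation=cv2.INTER_CUBIC)
cv2.imwrite("pics/w8a.png",z.copy())
a=np.radians(54.2); R=np.array([[np.cos(a),-np.sin(a)],[np.sin(a),np.cos(a)]])
def pl(pts,zz,c):
    q=np.array([((proj("wrist",[*(np.array([.5945,.0002])+R@p),zz],P)-[u0-75,max(v0-75,0)]+.5)*4-.5) for p in np.array(pts)])
    cv2.polylines(z,[np.int32(np.round(q))],True,c,1,cv2.LINE_AA)
for dz,c in ((0,(0,255,0)),(.006,(0,0,255))):
    pl([[.04,.0025],[.04,-.0025],[.024,-.0025],[.024,.0025]],.071+dz,c)
    pl([[.022,.007],[.022,-.007],[-.022,-.007],[-.022,.007]],.107+dz,c)
    t=np.linspace(0,2*np.pi,60); pl(np.c_[.024*np.cos(t),.024*np.sin(t)],.073+dz,c)
cv2.imwrite("pics/w8.png",z)
for q in r.recognise("nose","wrist")[:1]+r.recognise("wing","wrist")[:1]+r.recognise("connect_top","wrist")[:1]: print(q)
E
```

```text
21.15 [0.6728 0.029  0.2193] yaw -125.7 F [ 0.5 -0.4 -0. ] tool xy F 0.0 -0.7 M [ 0.13 -0.1   0.02] w 0.0006 j6 -55
{'xy': [339.1, 118.2], 'p': 0.82}
{'xy': [335.5, 122.1], 'p': 0.57}
```

View pics/w8.png

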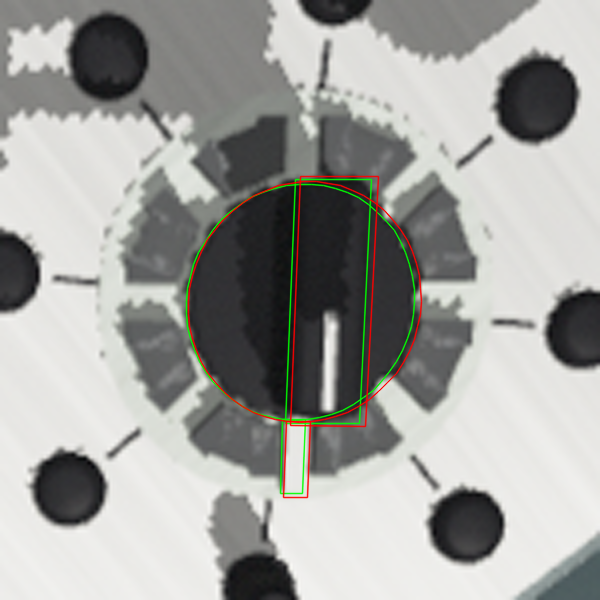

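View pics/w8a.png

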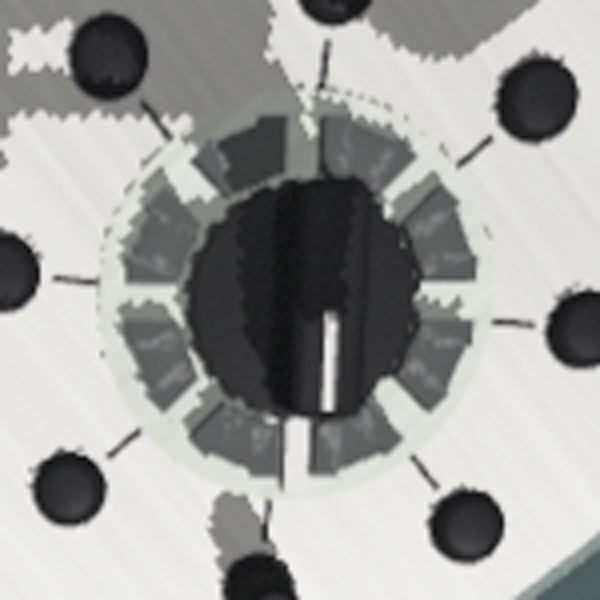

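```bash
python3 -c "
from plant import r
print(r.close_job(), r.get_state()['time_s'])"
```

```text
the job is handed in; nothing more can be done
the job is handed in; nothing more can be done
```

The selector is set to the channel with the test plug, and I pressed the connect button and let it go after that. The job is handed in at about 21 s of the 72 s allowed; no verdict was given.

**What I did:** I gripped the wing, lifted it about 4 mm clear of the ring and turned it about 152° clockwise seen from above, the shorter way. I then felt for the slot, which is about 5° off its socket. I lowered the nose about 5.4 mm into the slot and opened the jaws so the spring seated it. Last, I pressed the button until it stopped and released it.

**Checks:**
- **Nose seated:** A light 4° twist was blocked, at about 4 N at the nose. The final wrist picture shows the nose in the slot facing the plug, and the home-height outline fits slightly better than the raised one. I never measured the final height directly.
- **Force on the ring:** The hardest touch while feeling was about 10 N, against the 25 N limit.
- **Button:** It stopped at z 76 mm with 11 to 15 N on it, so it was fully down.
- **Rest of the bench:** The thumbscrew, spare plug and other bench items look unmoved in the pictures. The robot was clear and the force reading was near zero.

**What failed or disagreed:**
- **First feel for the slot:** At 3 N grip the wing did not follow the jaws. At 8 N it squared up in them, and the load showed the nose hanging over the slot.
- **Button after release:** In the last picture the recogniser did not find the button, so I did not confirm its free height by measurement. It looks normal in the picture taken just after the press.
- **Wrist-camera fit:** The case corners were off by up to 7 pixels, so I relied on the sockets and on contact.

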